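# Make up a lot of resin castings and proof-pull its sample

## Task

Release a batch of resin base castings: lay castings in the pan of the spring scale until the dial's needle stands inside the thick band, then draw the black handle of the pull gauge out until its pointer is level with the marker clip, hold it there for three seconds (never clearly beyond the clip, which would spoil the sample) and let it go fully home. Every casting left over goes on top of the narrow timber rail, and the mug, the bottle and the wooden box are left alone.

Things in the scene. Friction and masses are not known exactly. Their poses are not given: they have to be found in the camera images.
- pan (a joint): how far the scale's pan has sunk, in m: 0 empty, 0.055 at its bottom stop; sprung, about 10 mm for 200 g. The dial's thick band is 0.027 to 0.040.
- pan_floor (a point): centre of the upper face of the floor of the scale's pan (it sinks with the pan; 103 mm above the bench when empty). The pan is an open aluminium tray, 202 mm along its x by 190 mm along its y inside, with a rim 8 mm high and 3 mm thick.
- scale: grey spring scale fixed to the bench; origin under the pan's centre at bench height. Its round white dial, 96 mm across, slopes upwards on the +x side, 165 mm from the pan's axis, top 100 mm above the bench. The black needle turns clockwise as the pan sinks; the thick dark arc between two long lines is the lot band.
- gauge: pull gauge fixed to the bench: base plate 370 by 150 by 10 mm with a spring tube 30 mm in diameter along its x (axis 45 mm above the bench) from x = +35 to +150 mm, a sample joint in a vice behind it, and a sliding rod with a black handle in front. The handle is pulled towards the gauge's own -x. Origin at bench height under the rod's axis, 30 mm behind the handle's home.
- pull (a joint): how far the gauge's handle is drawn out, in m: 0 home, 0.090 its stop. The spring draws it home: about 2 N at the start, 170 N/m.
- pull_grip (a point): point in the gauge's black handle, on its centreline 80 mm above the bench. The handle is an upright block 18 mm thick along the pull, 46 mm wide across it, from 35 to 99 mm above the bench; the 9 mm rod runs from it towards the tube at 45 mm height, and the tube's mouth is 56 mm behind the handle's face when home.
- pull_pointer (a point): tip of the steel pointer that moves with the handle, 54 mm to the gauge's +y side of the rod, 36 mm above the bench.
- mark_clip: dark steel clip standing on the gauge's scale strip, 62 mm to the gauge's +y side; it marks the proof pull. Its axes are parallel to the gauge's; its origin lies in the clip's middle plane, so the gauge is at the mark when the pointer's x in the clip's frame is 0 (the pointer starts on the +x side, 30 to 70 mm away). Clip 6 mm thick, top 42 mm above the bench.
- rail: narrow timber rail fixed to the bench: upright plank 36 mm wide (its x), 320 mm long (its y), 30 mm high; origin under its centre.
- rail_top (a point): centre of the rail's upper face, 30 mm above the bench; axes as the rail's.
- mug: steel travel mug, 80 mm across, 154 mm high; origin under its centre; a bystander.
- bottle: white plastic bottle, 52 mm across, 130 mm high; origin under its centre; a bystander.
- tool_box: wooden box, 80 by 120 by 60 mm high; origin under its centre; a bystander.
- casting0: one of five or six grey-green resin base castings (None if absent): slab 84 (x) by 46 (y) by 20 mm with a step 64 by 34 by 14 mm centred on top, 34 mm high in all; origin at its centre, 17 mm above what it lies on; 140 to 260 g.
- casting1: one of five or six grey-green resin base castings (None if absent): slab 84 (x) by 46 (y) by 20 mm with a step 64 by 34 by 14 mm centred on top, 34 mm high in all; origin at its centre, 17 mm above what it lies on; 140 to 260 g.
- casting2: one of five or six grey-green resin base castings (None if absent): slab 84 (x) by 46 (y) by 20 mm with a step 64 by 34 by 14 mm centred on top, 34 mm high in all; origin at its centre, 17 mm above what it lies on; 140 to 260 g.
- casting3: one of five or six grey-green resin base castings (None if absent): slab 84 (x) by 46 (y) by 20 mm with a step 64 by 34 by 14 mm centred on top, 34 mm high in all; origin at its centre, 17 mm above what it lies on; 140 to 260 g.
- casting4: one of five or six grey-green resin base castings (None if absent): slab 84 (x) by 46 (y) by 20 mm with a step 64 by 34 by 14 mm centred on top, 34 mm high in all; origin at its centre, 17 mm above what it lies on; 140 to 260 g.
- casting5: one of five or six grey-green resin base castings (None if absent): slab 84 (x) by 46 (y) by 20 mm with a step 64 by 34 by 14 mm centred on top, 34 mm high in all; origin at its centre, 17 mm above what it lies on; 140 to 260 g.
Not all that is in view belongs to the job. What is shaped like the casting0 but blue or red is not meant.

How it is judged:
By the outcome, as a careful person would: the job done as asked, in the order asked, and still so for the second after the job is handed in, with the robot touching nothing.
Of casting0, casting1, casting2, casting3, casting4, casting5 only 5 to 6 are there at a start; the rules pass over those that are not, and their reading is None.
At some moment in a run one of casting0, casting1, casting2, casting3, casting4, casting5 may be knocked a few centimetres aside while the robot is not near it.
Once in a run the grip may slacken for a moment while it holds something.
It also fails if it takes over 210 s, if anything falls off the work surface, if the arm or the gripper's body presses on something with over 40 N, if the wrist force passes 120 N, or if a joint passes its speed limit or range.

## Robot

A 6-joint arm with a two-finger parallel gripper is mounted at the origin on the work surface. World frame = base frame: x ahead of the robot, y to its left, z up, the work surface at z = 0. Lengths are in m, angles in rad, forces in N, time in s.
With the tool pointing down it reaches from about 0.225 to 0.875 m from the base axis. Payload 3.4 kg.
Tool frame: the origin (TCP) lies at the very end of the fingers, on their centre line; the grasp point (between the pads) lies 19 mm behind it (manip.tcp_to_grasp is the distance from the TCP to the grasp point, in m); z points along the fingers, y is the line along which they close (so a half turn about z gives the same grasp; the last joint's range is limited). The gripper opens to 85 mm and grips with 20 to 120 N. Pads are 22 mm wide; open, the fingers measure 114 mm over their backs; the gripper's body (76 mm by 85 mm) begins 54 mm behind the grasp point. The pads swing forward as they close: fully open they stand 13 mm farther back than shut.
Start: joints at [1.009, 0.276, 1.505, -0, 1.361, -0.121], TCP at [0.245, 0.52, 0.231] pointing down, gripper open.
Joint ranges: [-2.89, 2.89], [-0.75, 2.08], [0.22, 2.7], [-1.18, 4.32], [0.11, 2.71], [-2.7, 2.7]. Speed limits (rad/s): [2.57, 2.57, 3.14, 3.14, 3.14, 3.14].

## Interface

Orientations are given as a unit quaternion [w, x, y, z].
In Python, from rig import status, get_image, job, manip gives the robot as it stands.
- The arm moves only by the tool apply_moves, never from a script. Its arguments are lists of equal length, an entry for each row: "xyz": the shift along the tool's x, y, z each as a share of 0.3 m, from -1 to 1, a list of three; "rot": the turn, a rotation vector about the tool's x, y, z each as a share of 60 degrees, from -1 to 1, a list of three; "hand": the opening, from -1 (shut) to 1 (fully open). A call has 1 to 8 rows; each row shifts and turns the commanded pose from where the row before left it, along the tool's axes as they then stand; what a row does not reach is not made up. A row lasts 1/8 s, in which the tool goes at most 62.5 mm and 10.7 degrees, less where a joint would pass 70% of its speed; a pose out of reach is approached as far as the arm can. A call with a number of a shift or a turn outside -1 to 1 is refused whole. A call with a gripper value outside its range is refused whole. The fingers move at their own pace and stop on an object; "force" is the grip in N (left out, the last holds). Time passes only in rows, so rows that do not move let the fingers close. It gives the time, the measured TCP pose, the force, the opening and the grip force at its end, in the units of the state.
- status.get_state(): the state, without advancing time (a new reading comes with each control period).
- get_image(name): name is "scene" or "top"; returns a dict with "pixels" (384x512x3 uint8, red, green, blue), "fovy" (degrees; the focal length in pixels is half the picture's height over the tangent of half this angle, whatever the lens; pixels are square), "cx", "cy" (the principal point, pixels), "origin" and "orientation" of the camera in the world. Camera axes: x right, y down, z forward; pixel columns grow to the right and rows downward; lengths in m; the calibration is good to about 2 mm. A picture is of the moment at which its call begins. There is no depth.
- job.sign_off(): hands the job in; it is judged then, once.
The state is a dict: "clock": time; "qpos": joint angles; "qd": joint speeds; "effort": joint torques, N m; "position": TCP position; "ee_rot": TCP orientation; "contact_force": force on the tool from outside, world axes, zero at the start; "moment": the same for the moment, N m; "width": finger opening in m; "gripper_force": force on a finger pad.
Only numpy, scipy, OpenCV 4.12 (cv2) and the standard library are available. Lean on these libraries where they do the work, as an engineer would, in place of code of your own. Each camera call takes 0.05 s, during which the arm holds its last target. There are 200 camera calls.

## Working session

There is one attempt and no reset: what is moved stays moved. The work goes in short steps, Python scripts to look and compute and a tool call to move; the robot and the scene stay as the last step left them, time stands still between calls to the robot, and variables do not carry over. Pictures are saved under pics/ and viewed, at most 14 in all, crops included, and the job is handed in when it is done.

Besides the shell and the picture viewer there is one more tool, called as a command line: name --argument value ..., lists and objects as JSON in quotes. apply_moves: Moves the arm, as the interface text tells. Its arguments: {"type":"object","properties":{"xyz":{"type":"array","items":{"type":"array","items":{"type":"number","minimum":-1,"maximum":1}}},"rot":{"type":"array","items":{"type":"array","items":{"type":"number","minimum":-1,"maximum":1}}},"hand":{"type":"array","items":{"type":"number"}},"force":{"type":"number"}},"required":["xyz","rot","hand"]}

```bash
mkdir -p pics
cat > h.py <<'E'
import numpy as np, cv2
from rig import status, get_image, job, manip
from scipy.spatial.transform import Rotation as R
def cam(n):
    im=get_image(n); q=im["orientation"]; im["R"]=R.from_quat([q[1],q[2],q[3],q[0]]).as_matrix()
    h=im["pixels"].shape[0]; im["f"]=h/2/np.tan(np.radians(im["fovy"])/2); return im
def ray(im,u,v):
    d=im["R"]@np.array([(u-im["cx"])/im["f"],(v-im["cy"])/im["f"],1.0]); return np.array(im["origin"]),d
def onz(im,u,v,z):
    o,d=ray(im,u,v); return o+d*(z-o[2])/d[2]
def proj(im,p):
    c=im["R"].T@(np.array(p)-im["origin"]); return im["cx"]+im["f"]*c[0]/c[2], im["cy"]+im["f"]*c[1]/c[2]
def save(im,name,box=None,s=1):
    p=im["pixels"][:,:,::-1]
    if box: p=p[box[1]:box[3],box[0]:box[2]]
    cv2.imwrite("pics/"+name,cv2.resize(p,None,fx=s,fy=s,interpolation=cv2.INTER_CUBIC))
E
python3 - <<'E'
from h import *
for n in("top","scene"):
    i=cam(n); save(i,n+"0.png",None,1.5); print(n,i["fovy"],i["cx"],i["cy"],i["origin"],i["R"].round(3).tolist())
print(status.get_state(),manip.tcp_to_grasp, dir(manip))
E
```

```text
top 57.59915432125398 253.80654402631785 187.56171131282665 [0.461794   0.02143374 0.99373382] [[0.012, -0.999, 0.046], [-1.0, -0.012, 0.01], [-0.01, -0.046, -0.999]]
scene 46.42358813680245 254.73486048690194 195.25732219776873 [ 0.94365212 -0.43063075  1.04920133] [[0.729, 0.568, -0.381], [0.684, -0.613, 0.395], [-0.009, -0.549, -0.836]]
{'clock': 0.1, 'qpos': array([ 1.00897331e+00,  2.76542226e-01,  1.50599379e+00,  8.20526457e-06,
        1.36072149e+00, -1.21020351e-01]), 'qd': array([ 0.00149413, -0.00182923, -0.00314321, -0.00046837, -0.00118119,
       -0.00036251]), 'effort': array([ 2.20744296e-03, -4.17700052e+01, -2.46405548e+01, -1.99804217e-04,
        5.73398487e-03,  1.61892507e-05]), 'position': array([0.24509313, 0.51962855, 0.23052533]), 'ee_rot': array([-2.82500490e-04,  2.18622025e-01,  9.75809263e-01, -7.83039257e-04]), 'contact_force': array([-0.81170738, -0.39116958, -0.21482163]), 'moment': array([0.07715207, 0.041988  , 0.04294836]), 'gripper_force': 0.0, 'width': 0.08531307613488001} 0.0187 ['MotionError', '__class__', '__delattr__', '__dict__', '__dir__', '__doc__', '__eq__', '__format__', '__ge__', '__getattribute__', '__getstate__', '__gt__', '__hash__', '__init__', '__init_subclass__', '__le__', '__lt__', '__module__', '__ne__', '__new__', '__reduce__', '__reduce_ex__', '__repr__', '__setattr__', '__sizeof__', '__str__', '__subclasshook__', '__weakref__', 'tcp_to_grasp']
```

View pics/top0.png

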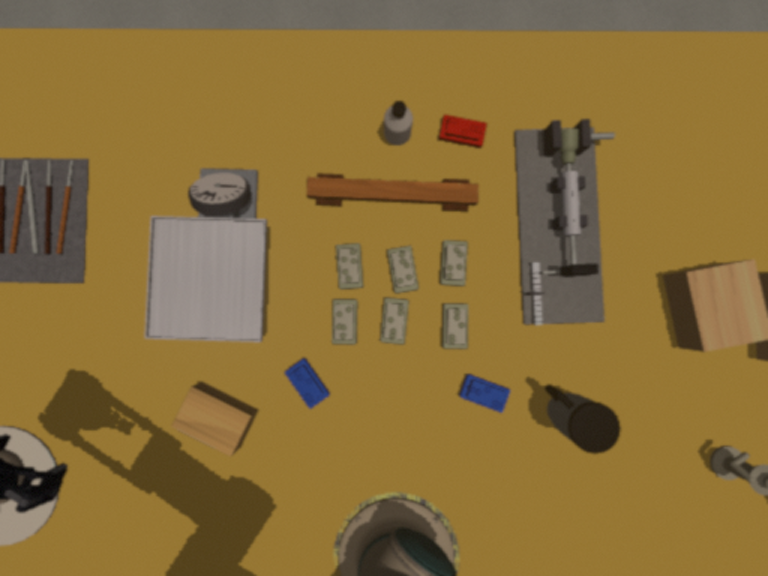

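View pics/scene0.png

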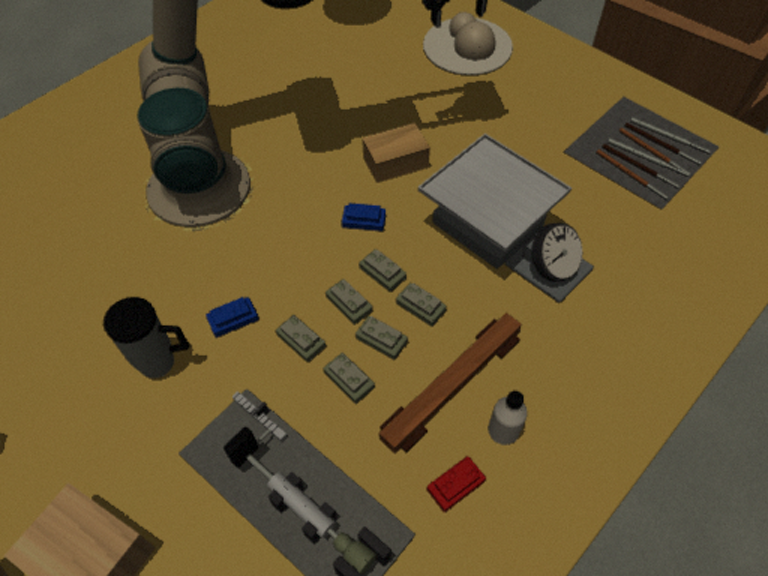

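The top view (1.5x pixels) shows six grey-green castings at (349,266), (402,269), (454,263), (344,321), (394,321) and (455,325). These fit the description. The same-shaped blue ones at (307,382) and (485,393) and the red one at (463,131) are decoys. The pan is at (207,279), the rail at (392,191) and the gauge handle at (578,269). I'll measure these and take enlarged crops to confirm.

```bash
cat >> h.py <<'E'
def castings(im,z=0.02,show=True,amin=300):
    hsv=cv2.cvtColor(im["pixels"],cv2.COLOR_RGB2HSV)
    m=cv2.inRange(hsv,(28,15,50),(75,110,255)); m=cv2.morphologyEx(m,cv2.MORPH_OPEN,np.ones((3,3)))
    m=cv2.morphologyEx(m,cv2.MORPH_CLOSE,np.ones((5,5)))
    out=[]
    for c in cv2.findContours(m,cv2.RETR_EXTERNAL,cv2.CHAIN_APPROX_NONE)[0]:
        a=cv2.contourArea(c)
        if a<amin: continue
        b=cv2.boxPoints(cv2.minAreaRect(c)); w=np.array([onz(im,u,v,z)[:2] for u,v in b])
        e=[w[1]-w[0],w[2]-w[1]]; l=e[int(np.linalg.norm(e[1])>np.linalg.norm(e[0]))]
        ang=(np.degrees(np.arctan2(l[1],l[0]))+90)%180-90
        out.append((w.mean(0).round(4),round(ang,1),[round(float(np.linalg.norm(x)),3) for x in e],b.mean(0).round(0),a))
    if show:
        for o in out: print(*o)
    return out
E
python3 - <<'E'
from h import *
i=cam("top"); castings(i)
p=i["pixels"]; hsv=cv2.cvtColor(p,cv2.COLOR_RGB2HSV)
for u,v in((233,177),(303,217),(260,127),(138,190),(355,195),(100,50)): print((u,v),hsv[v,u])
save(i,"t1.png",(90,100,410,250),2.5)
s=cam("scene"); castings(s)
a=s["pixels"][245:384,120:290,::-1]; b=s["pixels"][130:210,335:405,::-1]
A=cv2.resize(a,None,fx=3.2,fy=3.2,interpolation=2); B=cv2.resize(b,None,fx=3.5,fy=3.5,interpolation=2)
W=np.zeros((max(len(A),len(B)),A.shape[1]+B.shape[1],3),np.uint8); W[:len(A),:A.shape[1]]=A; W[:len(B),A.shape[1]:]=B
cv2.imwrite("pics/s1.png",W); print(W.shape)
E
```

```text
(233, 177) [ 19  55 140]
(303, 217) [ 20  53 145]
(260, 127) [ 13 177 125]
(138, 190) [ 11  24 151]
(355, 195) [ 8 46 67]
(100, 50) [ 21 169 151]
[ 0.7478 -0.303 ] -0.3 [0.03, 0.062] [234. 366.] 305.0
(445, 789, 3)
```

View pics/t1.png

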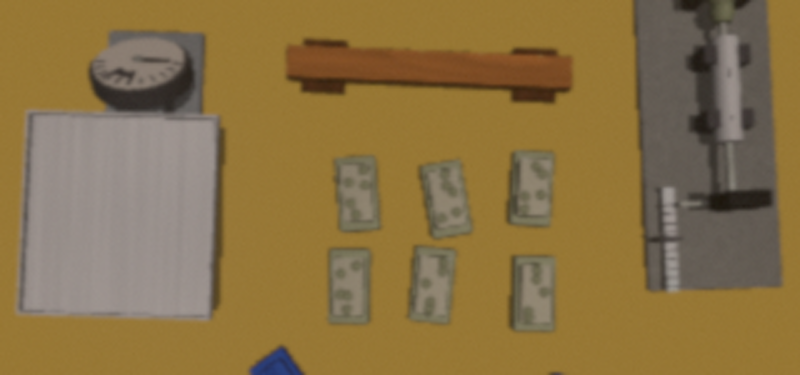

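View pics/s1.png

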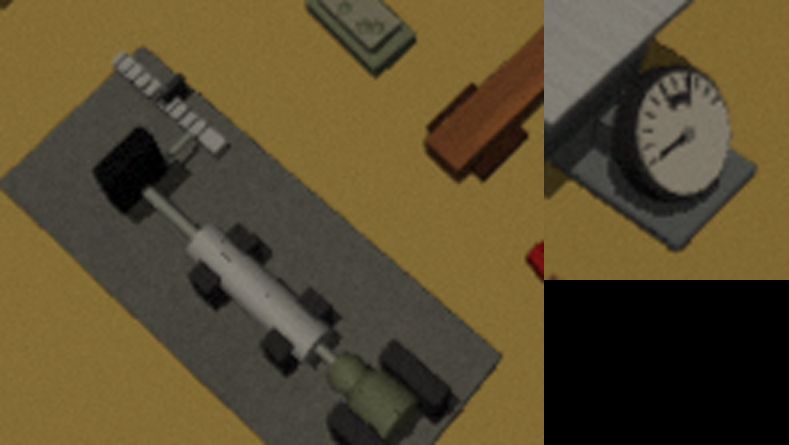

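The top crop confirms six grey-green castings with speckled tops. The rail runs from (287,62) to (572,72), the clip is at (665,239) and the pointer tip at (683,203). The scene crop shows the needle at lower left and the band at the top of the dial.

```bash
sed -i 's/(28,15,50),(75,110,255)/(15,32,85),(80,110,255)/' h.py
python3 - <<'E'
from h import *
i=cam("top"); castings(i)
hsv=cv2.cvtColor(i["pixels"],cv2.COLOR_RGB2HSV)
def rect(m,z,name):
    m=cv2.morphologyEx(m,cv2.MORPH_OPEN,np.ones((3,3)))
    c=max(cv2.findContours(m,0,1)[0],key=cv2.contourArea); b=cv2.boxPoints(cv2.minAreaRect(c))
    w=np.array([onz(i,u,v,z)[:2] for u,v in b]); print(name,w.round(4).tolist(),w.mean(0).round(4),b.round(0).tolist())
def roi(m,x0,y0,x1,y1):
    o=np.zeros_like(m); o[y0:y1,x0:x1]=m[y0:y1,x0:x1]; return o
# rail top: brown bright
rect(roi(cv2.inRange(hsv,(5,140,95),(16,255,255)),195,105,330,150),.03,"rail")
rect(roi(cv2.inRange(hsv,(0,0,100),(180,60,255)),90,140,185,232),.111,"pan")
f=lambda x,y:(90+x/2.5,100+y/2.5)
print("clip",onz(i,*f(665,239),.042),"ptr",onz(i,*f(683,203),.036))
print("handle",onz(i,*f(742,199),.099))
print("railends",onz(i,*f(287,62),.03),onz(i,*f(572,72),.03))
for n,z in((f(640,0),.01),(f(647,290),.01),(f(781,285),.01)): pass
for q in((637,30),(648,290),(780,285),(768,30)): print("plate",onz(i,*f(*q),.01))
s=cam("scene"); g=lambda x,y:(120+x/3.2,245+y/3.2)
print("clip scene",onz(s,*g(176,76),.042),"ptr",onz(s,*g(195,135),.036))
E
```

```text
[0.0556 0.0763] -32.8 [0.131, 0.036] [235. 352.] 317.5
[0.0572 0.6736] -89.1 [0.103, 0.081] [ 18. 348.] 694.0
[ 0.0741 -0.0596] 46.9 [0.049, 0.166] [285. 346.] 510.5
[0.1929 0.6833] 49.6 [0.053, 0.124] [ 17. 298.] 591.0
[ 0.4262 -0.1061] 0.3 [0.044, 0.078] [303. 217.] 441.0
[0.432  0.0982] 0.8 [0.042, 0.078] [230. 214.] 419.5
[ 0.4833 -0.005 ] -5.0 [0.182, 0.06] [267. 196.] 879.5
[0.5351 0.0911] 6.0 [0.044, 0.083] [233. 177.] 421.0
[ 0.5439 -0.1041] -2.1 [0.082, 0.045] [303. 175.] 407.0
[ 0.6713 -0.34  ] 2.7 [0.061, 0.255] [387. 131.] 946.0
[ 0.6166 -0.2995] 2.3 [0.15, 0.366] [373. 150.] 2681.0
[ 1.016  -0.1106] -89.9 [0.059, 0.956] [307.  10.] 2657.5
rail [[0.6654, 0.1706], [0.7003, 0.1698], [0.6899, -0.1463], [0.6552, -0.1449]] [0.6777 0.0123] [[205.0, 130.0], [205.0, 117.0], [318.0, 122.0], [318.0, 135.0]]
pan [[0.4033, 0.4262], [0.6221, 0.4268], [0.6182, 0.228], [0.3999, 0.2296]] [0.5109 0.3277] [[97.0, 225.0], [99.0, 139.0], [177.0, 141.0], [174.0, 227.0]]
clip [ 0.48671445 -0.24671851  0.042     ] ptr [ 0.52654988 -0.26813011  0.036     ]
handle [ 0.52707367 -0.30927189  0.099     ]
railends [0.67958581 0.17015321 0.03      ] [ 0.67146145 -0.1472838   0.03      ]
plate [ 0.72468781 -0.2243441   0.01      ]
plate [ 0.43016701 -0.2366561   0.01      ]
plate [ 0.43756455 -0.38402194  0.01      ]
plate [ 0.72607964 -0.37260126  0.01      ]
clip scene [ 0.4882257  -0.24263564  0.042     ] ptr [ 0.53188658 -0.26336698  0.036     ]
```

```bash
sed -i 's/MORPH_CLOSE,np.ones((5,5))/MORPH_CLOSE,np.ones((2,2))/; s/if a<amin: continue/if a<amin or a>700: continue/' h.py
cat >> h.py <<'E'
def go(x,y,z,yaw):
    """yaw: deg of casting long axis vs world x (tool y = yaw+90). prints turn units, then shift units in turned tool frame (tool pointing down)."""
    s=status.get_state(); q=s["ee_rot"]; M=R.from_quat([q[1],q[2],q[3],q[0]]).as_matrix()
    cur=np.degrees(np.arctan2(M[1,1],M[0,1]))-90; d=(yaw-cur+180)%360-180
    c,n=np.cos(np.radians(yaw)),np.sin(np.radians(yaw)); T=np.array([[-c,-n,0],[-n,c,0],[0,0,-1]]).T
    sh=T.T@(np.array([x,y,z])-s["position"])/0.3
    print("t",s["clock"],"pos",s["position"].round(4),"yaw",round(cur,1),"tilt",M[:,2].round(3),"turn",round(-d/60,3),"shift",sh.round(3),"w",round(s["width"],4),"gf",round(s["gripper_force"],1),"F",s["contact_force"].round(2))
E
python3 - <<'E'
from h import *
i=cam("top"); castings(i)
f=lambda x,y:(90+x/2.5,100+y/2.5)
c=np.array([onz(i,*f(*q),.111) for q in((26,112),(218,116),(211,319),(17,313))]); print(c.round(4).tolist(),c.mean(0))
go(.535,.091,.15,6)
E
```

```text
[0.053  0.0735] -32.8 [0.131, 0.036] [236. 353.] 326.0
[ 0.0684 -0.0686] 43.8 [0.046, 0.154] [289. 348.] 493.5
[0.1905 0.6815] 51.4 [0.053, 0.126] [ 18. 299.] 594.0
[ 0.4235 -0.1089] 0.2 [0.044, 0.077] [304. 218.] 441.0
[0.4279 0.0954] 0.8 [0.042, 0.08] [230. 216.] 422.5
[0.4317 0.0038] -4.5 [0.082, 0.045] [263. 215.] 434.0
[ 0.5275 -0.011 ] 10.0 [0.046, 0.082] [269. 180.] 433.5
[0.5321 0.0881] 4.9 [0.044, 0.082] [234. 178.] 422.0
[ 0.5408 -0.1059] -3.7 [0.082, 0.045] [303. 176.] 402.0
[ 0.6008 -0.3456] 2.3 [0.061, 0.118] [389. 155.] 437.0
[ 0.7333 -0.3417] 2.9 [0.056, 0.125] [388. 108.] 373.0
[[0.6071, 0.4239, 0.111], [0.605, 0.2271, 0.111], [0.3988, 0.2296, 0.111], [0.4024, 0.4264, 0.111]] [0.503321   0.32675732 0.111     ]
t 0.35 pos [0.2453 0.52   0.2311] yaw -25.3 tilt [-0. -0. -1.] turn -0.521 shift [-0.811 -1.523  0.27 ] w 0.0857 gf 0.0 F [-0.06 -1.12  0.18]
```

apply_moves --xyz '[[0,0,0],[0,0,0],[0,0,0],[-0.09,-0.17,0.03],[-0.09,-0.17,0.03],[-0.09,-0.17,0.03],[-0.09,-0.17,0.03],[-0.09,-0.17,0.03]]' --rot '[[0,0,-0.174],[0,0,-0.174],[0,0,-0.174],[0,0,0],[0,0,0],[0,0,0],[0,0,0],[0,0,0]]' --hand '[0.6,0.6,0.6,0.6,0.6,0.6,0.6,0.6]' --force 50

```text
clock: 1.35
position: [0.4075, 0.2793, 0.1863]
ee_rot: [0.0, -0.053, 0.999, 0.0]
contact_force: [1.3, 0.2, 0.3]
width: 0.0679
gripper_force: 0.0
```

apply_moves --xyz '[[-0.09,-0.168,0.03],[-0.09,-0.168,0.03],[-0.09,-0.168,0.03],[-0.09,-0.168,0.03],[0,0,0]]' --rot '[[0,0,0],[0,0,0],[0,0,0],[0,0,0],[0,0,0]]' --hand '[0.6,0.6,0.6,0.6,0.6]'

```text
clock: 1.98
position: [0.5373, 0.0883, 0.1495]
ee_rot: [0.0, -0.05, 0.999, -0.001]
contact_force: [-0.9, -0.6, 0.1]
width: 0.0683
gripper_force: 0.0
```

```bash
sed -i 's/MORPH_CLOSE,np.ones((2,2))/MORPH_CLOSE,np.ones((3,3))/' h.py; python3 -c "
from h import *
go(.535,.091,.004,5.5)
i=cam('top');castings(i)"
```

```text
t 1.975 pos [0.5373 0.0883 0.1495] yaw 5.8 tilt [ 0.    -0.001 -1.   ] turn 0.005 shift [0.007 0.01  0.485] w 0.0683 gf 0.0 F [-0.93 -0.6   0.11]
[ 0.4262 -0.1061] 0.3 [0.044, 0.078] [303. 217.] 442.0
[ 0.5302 -0.0082] 10.0 [0.046, 0.082] [268. 179.] 435.5
[ 0.5438 -0.1033] -3.0 [0.082, 0.046] [302. 175.] 421.0
```

apply_moves --xyz '[[0.007,0.01,0.16],[0,0,0.16],[0,0,0.12],[0,0,0.045],[0,0,0],[0,0,0],[0,0,0],[0,0,0]]' --rot '[[0,0,0],[0,0,0],[0,0,0],[0,0,0],[0,0,0],[0,0,0],[0,0,0],[0,0,0]]' --hand '[0.6,0.6,0.6,0.6,0.6,-0.5,-0.5,-0.5]' --force 50

```text
clock: 3.02
position: [0.5344, 0.0947, 0.0068]
ee_rot: [0.002, -0.053, 0.999, 0.0]
contact_force: [-1.2, 1.8, 7.1]
width: 0.0447
gripper_force: 52.8
```

apply_moves --xyz '[[0,0,0],[0,0,-0.1],[0,0,-0.2],[0,0,-0.2],[0,0,-0.03],[0,0,0],[0,0,0]]' --rot '[[0,0,0],[0,0,0],[0,0,0],[0,0,0],[0,0,0],[0,0,0],[0,0,0]]' --hand '[-0.5,-0.5,-0.5,-0.5,-0.5,-0.5,-0.5]'

```text
clock: 3.9
position: [0.5313, 0.0943, 0.1619]
ee_rot: [-0.002, -0.053, 0.999, 0.0]
contact_force: [0.3, 0.1, -1.7]
width: 0.0452
gripper_force: 51.9
```

```bash
python3 -c "
from h import *
go(.55,.371,.165,0)
s=cam('scene'); save(s,'s2.png',(170,60,420,260),2.4)"
```

```text
t 3.9 pos [0.5313 0.0943 0.1619] yaw 6.1 tilt [-0.004 -0.    -1.   ] turn 0.101 shift [-0.062  0.922 -0.01 ] w 0.0452 gf 51.9 F [ 0.35  0.1  -1.66]
```

View pics/s2.png

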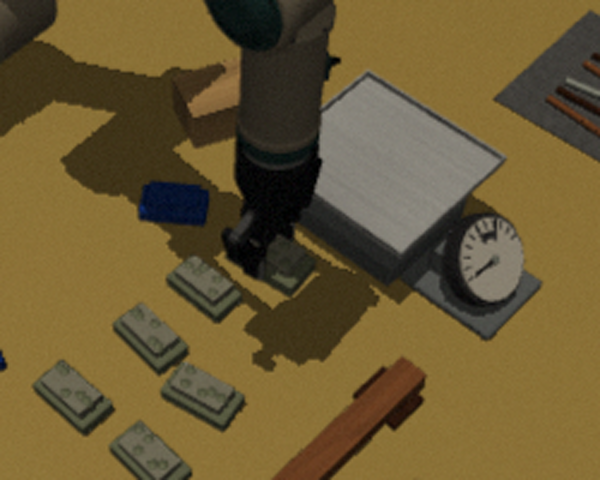

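The scene crop shows the casting held squarely. The dial needle points lower left, at about (475,275) in the crop, so the pan is still empty.

apply_moves --xyz '[[-0.01,0.1,0],[-0.01,0.18,0],[-0.01,0.18,0],[-0.01,0.18,0],[-0.01,0.18,0],[-0.012,0.102,0],[0,0,0.06],[0,0,0.06]]' --rot '[[0,0,0.101],[0,0,0],[0,0,0],[0,0,0],[0,0,0],[0,0,0],[0,0,0],[0,0,0]]' --hand '[-0.5,-0.5,-0.5,-0.5,-0.5,-0.5,-0.5,-0.5]'

```text
clock: 4.95
position: [0.5472, 0.3715, 0.1249]
ee_rot: [-0.002, -0.001, 1.0, -0.001]
contact_force: [-0.5, -0.5, -1.8]
width: 0.0445
gripper_force: 51.9
```

```bash
python3 -c "
from h import *
go(.55,.371,.109,0)"
```

```text
t 4.95 pos [0.5472 0.3715 0.1249] yaw 0.1 tilt [-0.003 -0.002 -1.   ] turn 0.001 shift [-0.009 -0.002  0.053] w 0.0445 gf 51.9 F [-0.46 -0.55 -1.81]
```

apply_moves --xyz '[[-0.009,0,0.05],[0,0,0],[0,0,0],[0,0,0],[0,0,-0.08],[0,0,-0.1],[0.07,-0.16,0],[0.08,-0.18,0]]' --rot '[[0,0,0],[0,0,0],[0,0,0],[0,0,0],[0,0,0],[0,0,0],[0,0,0],[0,0,0]]' --hand '[-0.5,-0.5,0.6,0.6,0.6,0.6,0.6,0.6]'

```text
clock: 5.95
position: [0.5065, 0.2688, 0.1683]
ee_rot: [0.002, -0.001, 1.0, 0.001]
contact_force: [0.6, -0.6, 0.4]
width: 0.0681
gripper_force: 0.0
```

apply_moves --xyz '[[0.08,-0.19,0],[0.08,-0.19,0],[0.08,-0.18,0],[0,0,0],[0,0,0]]' --rot '[[0,0,0],[0,0,0],[0,0,0],[0,0,0],[0,0,0]]' --hand '[0.6,0.6,0.6,0.6,0.6]'

```text
clock: 6.58
position: [0.435, 0.1014, 0.1679]
ee_rot: [0.002, 0.001, 1.0, 0.0]
contact_force: [-0.8, 0.5, 0.3]
width: 0.0683
gripper_force: 0.0
```

```bash
python3 -c "
from h import *
go(.432,.098,.008,1)
i=cam('top');castings(i);save(i,'t2.png',(90,100,400,240),2.5)"
```

```text
t 6.575 pos [0.435  0.1014 0.1679] yaw -0.1 tilt [ 0.003  0.001 -1.   ] turn -0.018 shift [ 0.01  -0.011  0.533] w 0.0683 gf 0.0 F [-0.77  0.46  0.33]
[ 0.4262 -0.1061] 0.3 [0.044, 0.078] [303. 217.] 439.0
[0.4344 0.0066] -5.0 [0.082, 0.045] [262. 214.] 436.0
[ 0.5301 -0.0081] 10.8 [0.046, 0.083] [268. 179.] 434.5
[ 0.5445 -0.1027] 0.3 [0.045, 0.081] [302. 174.] 411.5
[ 0.5793 -0.342 ] -0.4 [0.061, 0.067] [388. 163.] 381.0
[0.56   0.4081] 1.6 [0.051, 0.09] [120. 167.] 535.5
[ 0.7351 -0.3381] 1.9 [0.059, 0.126] [386. 108.] 436.5
```

View pics/t2.png

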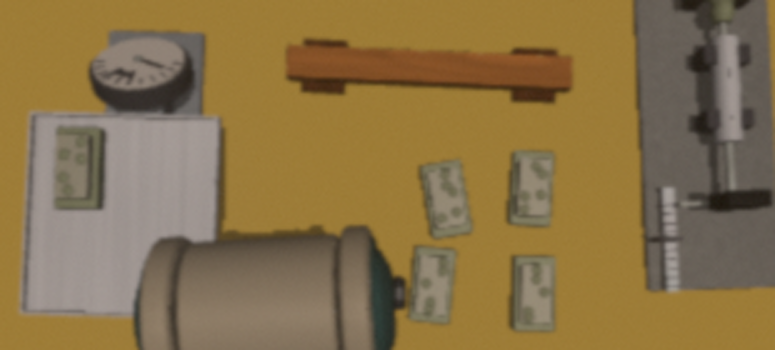

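The top crop shows the casting flat in the pan's upper-left quarter at (78,167), and the needle has moved. On to the second one.

apply_moves --xyz '[[0.01,-0.011,0.16],[0,0,0.16],[0,0,0.15],[0,0,0.06],[0,0,0],[0,0,0],[0,0,0],[0,0,0]]' --rot '[[0,0,-0.018],[0,0,0],[0,0,0],[0,0,0],[0,0,0],[0,0,0],[0,0,0],[0,0,0]]' --hand '[0.6,0.6,0.6,0.6,0.6,-0.5,-0.5,-0.5]'

```text
clock: 7.62
position: [0.4324, 0.0984, 0.009]
ee_rot: [0.002, -0.009, 1.0, 0.0]
contact_force: [-0.7, 1.7, 4.7]
width: 0.0444
gripper_force: 51.7
```

apply_moves --xyz '[[0,0,0],[0,0,-0.1],[0,0,-0.2],[0,0,-0.2],[0,0,-0.03],[0,0,0],[0,0,0]]' --rot '[[0,0,0],[0,0,0],[0,0,0],[0,0,0],[0,0,0],[0,0,0],[0,0,0]]' --hand '[-0.5,-0.5,-0.5,-0.5,-0.5,-0.5,-0.5]'

```text
clock: 8.5
position: [0.4292, 0.0977, 0.1649]
ee_rot: [-0.002, -0.009, 1.0, -0.0]
contact_force: [0.1, -1.3, -1.6]
width: 0.0445
gripper_force: 52.1
```

```bash
python3 -c "
from h import *
go(.456,.371,.165,0)"
```

```text
t 8.5 pos [0.4292 0.0977 0.1649] yaw 1.1 tilt [-0.004 -0.    -1.   ] turn 0.018 shift [-0.089  0.911 -0.   ] w 0.0445 gf 52.1 F [ 0.07 -1.32 -1.6 ]
```

apply_moves --xyz '[[-0.02,0.11,0],[-0.02,0.18,0],[-0.02,0.18,0],[-0.02,0.18,0],[-0.01,0.18,0],[0,0.08,0],[0,0,0.1],[0,0,0.09]]' --rot '[[0,0,0.018],[0,0,0],[0,0,0],[0,0,0],[0,0,0],[0,0,0],[0,0,0],[0,0,0]]' --hand '[-0.5,-0.5,-0.5,-0.5,-0.5,-0.5,-0.5,-0.5]'

```text
clock: 9.5
position: [0.4561, 0.3702, 0.1072]
ee_rot: [-0.001, -0.0, 1.0, -0.001]
contact_force: [-0.0, 0.7, -1.7]
width: 0.0444
gripper_force: 52.1
```

apply_moves --xyz '[[0,0,0.02],[0,0,0],[0,0,0],[0,0,0],[0,0,-0.08],[0,0,-0.12],[-0.04,-0.18,0],[-0.04,-0.18,0]]' --rot '[[0,0,0],[0,0,0],[0,0,0],[0,0,0],[0,0,0],[0,0,0],[0,0,0],[0,0,0]]' --hand '[-0.5,-0.5,0.6,0.6,0.6,0.6,0.6,0.6]'

```text
clock: 10.5
position: [0.4822, 0.2625, 0.1655]
ee_rot: [0.002, -0.001, 1.0, 0.001]
contact_force: [0.7, 0.5, -0.2]
width: 0.0685
gripper_force: 0.0
```

apply_moves --xyz '[[-0.04,-0.18,0],[-0.04,-0.18,0],[-0.04,-0.18,0],[-0.04,-0.18,0],[0,-0.17,0],[0,0,0],[0,0,0]]' --rot '[[0,0,-0.17],[0,0,0],[0,0,0],[0,0,0],[0,0,0],[0,0,0],[0,0,0]]' --hand '[0.6,0.6,0.6,0.6,0.6,0.6,0.6]'

```text
clock: 11.38
position: [0.5655, 0.0067, 0.1644]
ee_rot: [0.0, -0.087, 0.996, 0.0]
contact_force: [0.8, 0.2, 0.7]
width: 0.0686
gripper_force: 0.0
```

```bash
python3 -c "
from h import *
go(.530,-.008,.008,10.5)
i=cam('top');castings(i);s=cam('scene');save(s,'s3.png',(270,80,410,210),4)"
```

```text
t 11.375 pos [0.5655 0.0067 0.1644] yaw 10.0 tilt [ 0.001  0.001 -1.   ] turn -0.009 shift [ 0.125 -0.027  0.521] w 0.0686 gf 0.0 F [0.82 0.22 0.67]
[0.4345 0.0066] -4.5 [0.082, 0.045] [262. 213.] 436.0
[0.4562 0.4033] -0.7 [0.091, 0.051] [121. 204.] 547.5
[ 0.5232 -0.0095] 10.0 [0.046, 0.068] [269. 182.] 352.5
[0.56   0.4024] 1.6 [0.051, 0.09] [122. 167.] 534.0
```

View pics/s3.png

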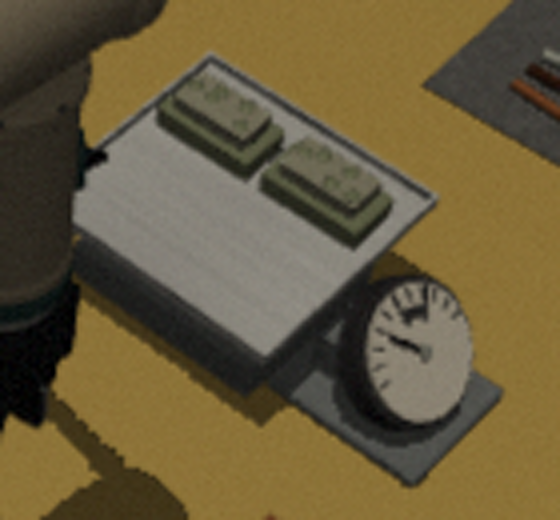

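Both castings sit in the pan. The needle tip is at (388,338) in the crop, one step short of the band at (412,308). On to the third casting.

apply_moves --xyz '[[0.125,-0.027,0.1],[0,0,0.18],[0,0,0.17],[0,0,0.07],[0,0,0],[0,0,0],[0,0,0],[0,0,0]]' --rot '[[0,0,-0.009],[0,0,0],[0,0,0],[0,0,0],[0,0,0],[0,0,0],[0,0,0],[0,0,0]]' --hand '[0.6,0.6,0.6,0.6,0.6,-0.5,-0.5,-0.5]'

```text
clock: 12.48
position: [0.5315, -0.0077, 0.0095]
ee_rot: [0.002, -0.092, 0.996, -0.0]
contact_force: [-0.7, 1.2, 6.4]
width: 0.0443
gripper_force: 52.1
```

apply_moves --xyz '[[0,0,0],[0,0,-0.1],[0,0,-0.2],[0,0,-0.2],[0,0,-0.03],[0,0,0],[0,0,0]]' --rot '[[0,0,0],[0,0,0],[0,0,0],[0,0,0],[0,0,0],[0,0,0],[0,0,0]]' --hand '[-0.5,-0.5,-0.5,-0.5,-0.5,-0.5,-0.5]'

```text
clock: 13.35
position: [0.5284, -0.0077, 0.1647]
ee_rot: [-0.002, -0.092, 0.996, 0.001]
contact_force: [-0.0, 0.3, -1.6]
width: 0.0444
gripper_force: 51.8
```

```bash
python3 -c "
from h import *
go(.55,.283,.165,0)"
```

```text
t 13.35 pos [ 0.5284 -0.0077  0.1647] yaw 10.5 tilt [-0.004  0.001 -1.   ] turn 0.176 shift [-0.072  0.969 -0.001] w 0.0444 gf 51.8 F [-0.03  0.33 -1.58]
```

apply_moves --xyz '[[0,0,0],[-0.015,0.18,0],[-0.015,0.19,0],[-0.015,0.2,0],[-0.015,0.2,0],[-0.012,0.199,0],[0,0,0.1],[0,0,0.11]]' --rot '[[0,0,0.176],[0,0,0],[0,0,0],[0,0,0],[0,0,0],[0,0,0],[0,0,0],[0,0,0]]' --hand '[-0.5,-0.5,-0.5,-0.5,-0.5,-0.5,-0.5,-0.5]'

```text
clock: 14.35
position: [0.5505, 0.2836, 0.1008]
ee_rot: [-0.001, -0.001, 1.0, -0.001]
contact_force: [0.2, -0.2, -1.5]
width: 0.0446
gripper_force: 51.9
```

apply_moves --xyz '[[0,0,0.02],[0,0,0],[0,0,0],[0,0,0],[0,0,-0.08],[0,0,-0.15],[0.06,-0.18,0],[0.06,-0.18,0]]' --rot '[[0,0,0],[0,0,0],[0,0,0],[0,0,0],[0,0,0],[0,0,0],[0,0,0],[0,0,0]]' --hand '[-0.5,-0.5,0.5,0.5,0.5,0.6,0.6,0.6]'

```text
clock: 15.35
position: [0.5163, 0.174, 0.1686]
ee_rot: [0.002, -0.001, 1.0, 0.0]
contact_force: [0.3, -0.5, -0.1]
width: 0.0685
gripper_force: 0.0
```

apply_moves --xyz '[[0.06,-0.18,0],[0.06,-0.18,0],[0.06,-0.18,0],[0.06,0,0],[0,0,0],[0,0,0]]' --rot '[[0,0,0],[0,0,0],[0,0,0],[0,0,0.075],[0,0,0],[0,0,0]]' --hand '[0.6,0.6,0.6,0.6,0.6,0.6]'

```text
clock: 16.1
position: [0.4449, 0.013, 0.1676]
ee_rot: [0.001, 0.039, 0.999, 0.0]
contact_force: [0.1, 0.1, -0.7]
width: 0.0685
gripper_force: 0.0
```

```bash
python3 -c "
from h import *
go(.4345,.0066,.008,-4.7)
i=cam('top');castings(i);s=cam('scene');save(s,'s4.png',(270,80,410,210),4)"
```

```text
t 16.1 pos [0.4449 0.013  0.1676] yaw -4.4 tilt [ 0.003 -0.    -1.   ] turn 0.004 shift [ 0.033 -0.024  0.532] w 0.0685 gf 0.0 F [ 0.14  0.07 -0.66]
[0.0922 0.0052] 82.6 [0.058, 0.125] [262. 339.] 683.5
[0.4562 0.4008] 1.6 [0.048, 0.089] [122. 204.] 526.0
[0.5583 0.3024] 1.3 [0.054, 0.09] [158. 168.] 569.5
[0.5586 0.401 ] 1.6 [0.048, 0.093] [122. 168.] 521.5
[ 1.0111 -0.3628] -89.6 [0.167, 0.047] [394.  12.] 395.5
[ 1.018 -0.527] -89.6 [0.058, 0.139] [452.  10.] 408.0
```

View pics/s4.png

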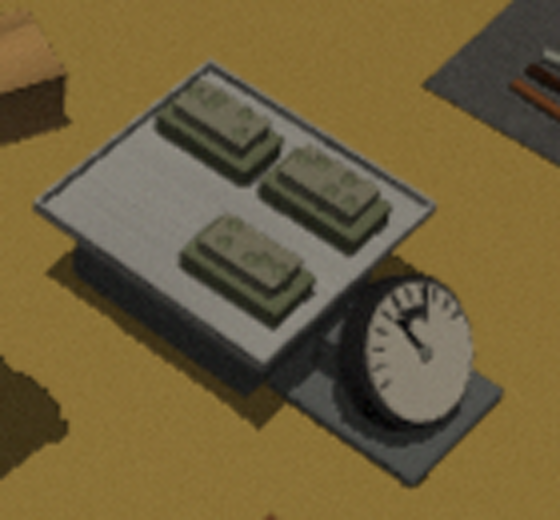

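The third casting is in the pan. The needle tip at (402,322) is close to the start of the band, so I'll enlarge the dial and work out the angles.

Run:
```python
from h import *
s=cam('scene'); save(s,'d4.png',(352,145,392,190),12)
p=cv2.cvtColor(s["pixels"],cv2.COLOR_RGB2HSV)
m=np.zeros(p.shape[:2],np.uint8); m[145:190,355:392]=cv2.inRange(p,(0,0,105),(180,75,255))[145:190,355:392]
m=cv2.morphologyEx(m,cv2.MORPH_CLOSE,np.ones((7,7)))
c=max(cv2.findContours(m,0,1)[0],key=cv2.contourArea); print(cv2.fitEllipse(cv2.convexHull(c)),cv2.contourArea(c))
```

```text
((374.4593811035156, 167.51278686523438), (25.632200241088867, 33.8587646484375), 176.43687438964844) 643.5
```

View pics/d4.png

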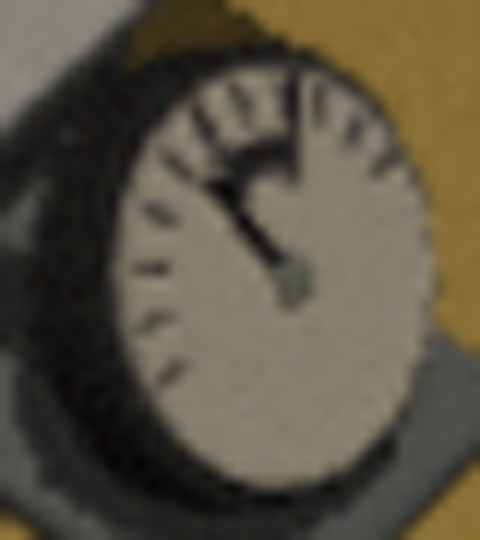

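The hub is at (293,285), the needle tip at (210,182) and the band runs from (215,115) to (297,80). The needle reads about 22 mm, between the 20 and 25 ticks and short of the band. A fourth casting should bring it to 29–35 mm.

apply_moves --xyz '[[0.033,-0.024,0.14],[0,0,0.18],[0,0,0.15],[0,0,0.06],[0,0,0],[0,0,0],[0,0,0],[0,0,0]]' --rot '[[0,0,0.004],[0,0,0],[0,0,0],[0,0,0],[0,0,0],[0,0,0],[0,0,0],[0,0,0]]' --hand '[0.6,0.6,0.6,0.6,0.6,-0.5,-0.5,-0.5]'

```text
clock: 17.25
position: [0.4346, 0.0064, 0.009]
ee_rot: [0.002, 0.041, 0.999, -0.0]
contact_force: [0.3, 0.3, 5.8]
width: 0.0445
gripper_force: 51.8
```

apply_moves --xyz '[[0,0,0],[0,0,-0.1],[0,0,-0.2],[0,0,-0.2],[0,0,-0.03],[0,0,0],[0,0,0]]' --rot '[[0,0,0],[0,0,0],[0,0,0],[0,0,0],[0,0,0],[0,0,0],[0,0,0]]' --hand '[-0.5,-0.5,-0.5,-0.5,-0.5,-0.5,-0.5]'

```text
clock: 18.12
position: [0.4315, 0.0066, 0.1649]
ee_rot: [-0.002, 0.042, 0.999, 0.0]
contact_force: [-0.7, 0.2, -0.7]
width: 0.0443
gripper_force: 52.0
```

```bash
python3 -c "
from h import *
go(.456,.283,.165,0)"
```

```text
t 18.125 pos [0.4315 0.0066 0.1649] yaw -4.8 tilt [-0.004  0.001 -1.   ] turn -0.079 shift [-0.082  0.921 -0.   ] w 0.0443 gf 52.0 F [-0.69  0.19 -0.74]
```

apply_moves --xyz '[[-0.012,0.12,0],[-0.015,0.16,0],[-0.015,0.16,0],[-0.015,0.16,0],[-0.015,0.16,0],[-0.01,0.161,0],[0,0,0.11],[0,0,0.12]]' --rot '[[0,0,-0.079],[0,0,0],[0,0,0],[0,0,0],[0,0,0],[0,0,0],[0,0,0],[0,0,0]]' --hand '[-0.5,-0.5,-0.5,-0.5,-0.5,-0.5,-0.5,-0.5]'

```text
clock: 19.12
position: [0.4598, 0.2827, 0.095]
ee_rot: [-0.001, -0.001, 1.0, -0.001]
contact_force: [0.7, -0.6, -2.0]
width: 0.0442
gripper_force: 52.1
```

apply_moves --xyz '[[0,0,0.02],[0,0,0],[0,0,0],[0,0,0],[0,0,-0.08],[0,0,-0.17],[-0.042,-0.18,0],[-0.042,-0.184,0]]' --rot '[[0,0,0],[0,0,0],[0,0,0],[0,0,0],[0,0,0],[0,0,0],[0,0,0],[0,0,0]]' --hand '[-0.5,-0.5,0.5,0.5,0.5,0.6,0.6,0.6]'

```text
clock: 20.12
position: [0.4872, 0.1725, 0.1689]
ee_rot: [0.002, -0.001, 1.0, 0.0]
contact_force: [1.8, -0.6, -0.2]
width: 0.0684
gripper_force: 0.0
```

apply_moves --xyz '[[-0.042,-0.184,0],[-0.042,-0.184,0],[-0.042,-0.184,0],[-0.042,-0.184,0],[-0.042,-0.184,0],[0,0,0],[0,0,0]]' --rot '[[0,0,0],[0,0,0],[0,0,0],[0,0,0],[0,0,0],[0,0,0],[0,0,0]]' --hand '[0.6,0.6,0.6,0.6,0.6,0.6,0.6]'

```text
clock: 21.0
position: [0.5487, -0.1028, 0.1673]
ee_rot: [0.0, 0.001, 1.0, 0.0]
contact_force: [0.2, 1.0, -0.3]
width: 0.0681
gripper_force: 0.0
```

```bash
python3 -c "
from h import *
go(.5445,-.103,.008,-1)
i=cam('top');castings(i);s=cam('scene');save(s,'s5.png',(270,80,410,210),5.5)"
```

```text
t 21.0 pos [ 0.5487 -0.1028  0.1673] yaw -0.1 tilt [ 0.     0.001 -1.   ] turn 0.015 shift [ 0.014 -0.001  0.531] w 0.0681 gf 0.0 F [ 0.2   0.97 -0.32]
[-0.0028  0.0753] -89.1 [0.079, 0.048] [236. 374.] 399.0
[0.4563 0.3966] 1.6 [0.051, 0.089] [123. 204.] 540.5
[0.5575 0.3972] -1.0 [0.092, 0.05] [124. 168.] 529.5
[ 1.005  -0.5424] -89.6 [0.175, 0.032] [458.  14.] 350.0
[ 1.0139 -0.3401] -89.6 [0.053, 0.196] [386.  11.] 599.0
```

View pics/s5.png

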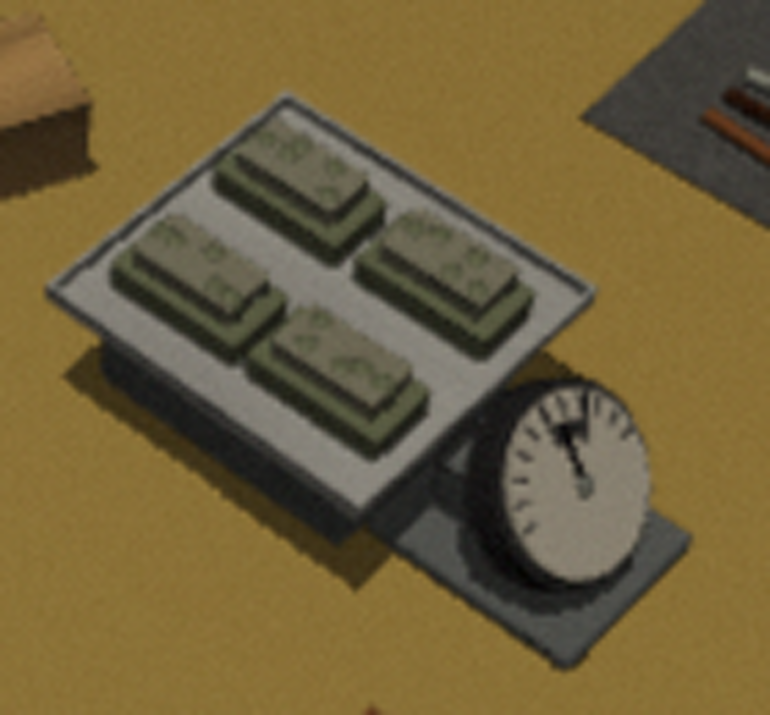

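All four castings sit in the pan. The needle points to (568,435) from its hub at (585,487), well inside the band at about 31 mm. Next I pick the first leftover.

apply_moves --xyz '[[0.014,-0.001,0.14],[0,0,0.18],[0,0,0.15],[0,0,0.06],[0,0,0],[0,0,0],[0,0,0],[0,0,0]]' --rot '[[0,0,0.015],[0,0,0],[0,0,0],[0,0,0],[0,0,0],[0,0,0],[0,0,0],[0,0,0]]' --hand '[0.6,0.6,0.6,0.6,0.6,-0.5,-0.5,-0.5]'

```text
clock: 22.1
position: [0.5461, -0.1031, 0.0096]
ee_rot: [0.002, 0.008, 1.0, -0.0]
contact_force: [-0.5, 2.1, 6.5]
width: 0.0443
gripper_force: 51.3
```

apply_moves --xyz '[[0,0,0],[0,0,-0.1],[0,0,-0.2],[0,0,-0.1],[0,0,0],[0,0,0],[0,0,0]]' --rot '[[0,0,0],[0,0,0],[0,0,0],[0,0,0],[0,0,0],[0,0,0],[0,0,0]]' --hand '[-0.5,-0.5,-0.5,-0.5,-0.5,-0.5,-0.5]'

```text
clock: 22.98
position: [0.5435, -0.1029, 0.126]
ee_rot: [-0.002, 0.008, 1.0, 0.001]
contact_force: [0.1, 0.2, -1.4]
width: 0.0445
gripper_force: 51.3
```

```bash
python3 -c "
from h import *
go(.6745,-.058,.12,88.4)
print(status.get_state()['qpos'].round(2))
i=cam('top');castings(i)"
```

```text
t 22.975 pos [ 0.5435 -0.1029  0.126 ] yaw -0.9 tilt [-0.003  0.001 -1.   ] turn -1.489 shift [-0.162 -0.432  0.02 ] w 0.0445 gf 51.3 F [ 0.05  0.23 -1.42]
[-0.31  0.32  1.71  0.    1.11 -1.87]
[-0.0028  0.0753] -89.1 [0.079, 0.048] [236. 374.] 406.0
[0.4563 0.3966] 1.6 [0.051, 0.089] [123. 204.] 540.0
[0.5575 0.3973] -0.5 [0.091, 0.05] [124. 168.] 530.5
[ 1.0034 -0.5282] -89.6 [0.192, 0.029] [453.  15.] 374.5
[ 1.0049 -0.3246] 88.7 [0.037, 0.194] [381.  14.] 526.0
[ 1.0168 -0.1141] -89.6 [0.194, 0.056] [307.  10.] 673.5
```

apply_moves --xyz '[[0,0,0],[0,0,0],[0,0,0],[0,0,0],[0,0,0],[0,0,0],[0,0,0],[0,0,0]]' --rot '[[0,0,0.17],[0,0,0.17],[0,0,0.17],[0,0,0.17],[0,0,0.17],[0,0,0.17],[0,0,0.17],[0,0,0.17]]' --hand '[-0.5,-0.5,-0.5,-0.5,-0.5,-0.5,-0.5,-0.5]'

```text
clock: 24.02
position: [0.5442, -0.1031, 0.1265]
ee_rot: [-0.001, 0.662, 0.75, -0.0]
contact_force: [0.6, -0.1, -1.7]
width: 0.0446
gripper_force: 51.2
```

apply_moves --xyz '[[0,0,0],[0.05,0.14,0],[0.05,0.15,0],[0.06,0.14,0],[0,0,0],[0,0,0]]' --rot '[[0,0,0.15],[0,0,0],[0,0,0],[0,0,0],[0,0,0],[0,0,0]]' --hand '[-0.5,-0.5,-0.5,-0.5,-0.5,-0.5]'

```text
clock: 24.78
position: [0.6737, -0.0586, 0.1261]
ee_rot: [-0.001, 0.716, 0.698, -0.001]
contact_force: [-1.1, 0.3, -1.8]
width: 0.0449
gripper_force: 51.4
```

```bash
python3 -c "
from h import *
go(.6765,-.058,.039,-91.6)
i=cam('top'); hsv=cv2.cvtColor(i['pixels'],cv2.COLOR_RGB2HSV)
m=cv2.inRange(hsv,(5,140,95),(16,255,255))
for c in (210,225,235,290,300,312):
    r=np.where(m[105:150,c])[0]+105; print(c,r.min(),r.max(),onz(i,c,r.min()-.5,.03).round(4),onz(i,c,r.max()+.5,.03).round(4)) if len(r) else 0
"
```

```text
t 24.775 pos [ 0.6737 -0.0586  0.1261] yaw -91.5 tilt [-0.004  0.    -1.   ] turn 0.002 shift [0.002 0.009 0.29 ] w 0.0449 gf 51.4 F [-1.09  0.31 -1.77]
210 119 130 [0.6975 0.1559 0.03  ] [0.6637 0.1553 0.03  ]
225 118 130 [0.7007 0.1141 0.03  ] [0.6641 0.1135 0.03  ]
235 120 131 [0.6953 0.0861 0.03  ] [0.6616 0.0856 0.03  ]
300 130 133 [ 0.669  -0.0951  0.03  ] [ 0.6578 -0.0952  0.03  ]
312 121 134 [ 0.6946 -0.1283  0.03  ] [ 0.6553 -0.1285  0.03  ]
```

apply_moves --xyz '[[0.002,0.009,0.1],[0,0,0.1],[0,0,0.06],[0,0,0.022],[0,0,0],[0,0,0]]' --rot '[[0,0,0],[0,0,0],[0,0,0],[0,0,0],[0,0,0],[0,0,0]]' --hand '[-0.5,-0.5,-0.5,-0.5,-0.5,-0.5]'

```text
clock: 25.58
position: [0.6786, -0.0584, 0.0445]
ee_rot: [0.001, 0.716, 0.698, 0.001]
contact_force: [0.6, -0.3, -0.7]
width: 0.0442
gripper_force: 51.3
```

```bash
python3 -c "
from h import *
go(.6765,-.058,.0405,-91.6)"
```

```text
t 25.575 pos [ 0.6786 -0.0584  0.0445] yaw -91.5 tilt [ 0.002 -0.    -1.   ] turn 0.001 shift [ 0.001 -0.007  0.013] w 0.0442 gf 51.3 F [ 0.59 -0.33 -0.73]
```

apply_moves --xyz '[[0,-0.007,0.007],[0,0,0.005],[0,0,0],[0,0,0],[0,0,0],[0,0,-0.06],[0,0,-0.15],[0,0,-0.2]]' --rot '[[0,0,0],[0,0,0],[0,0,0],[0,0,0],[0,0,0],[0,0,0],[0,0,0],[0,0,0]]' --hand '[-0.5,-0.5,-0.5,0.5,0.5,0.5,0.5,0.6]'

```text
clock: 26.58
position: [0.6749, -0.058, 0.1637]
ee_rot: [-0.001, 0.716, 0.698, -0.001]
contact_force: [0.7, -1.1, -0.4]
width: 0.0686
gripper_force: 0.0
```

apply_moves --xyz '[[0,-0.19,0],[0,-0.19,0],[0,0,0],[0,0,0],[0,0,0],[0,0,0],[0,0,0],[0,0,0]]' --rot '[[0,0,0],[0,0,-0.17],[0,0,-0.17],[0,0,-0.17],[0,0,-0.17],[0,0,-0.17],[0,0,-0.17],[0,0,-0.17]]' --hand '[0.6,0.6,0.6,0.6,0.6,0.6,0.6,0.6]'

```text
clock: 27.58
position: [0.5621, -0.0552, 0.1642]
ee_rot: [0.001, 0.172, 0.985, 0.0]
contact_force: [-0.4, -0.8, 0.4]
width: 0.0685
gripper_force: 0.0
```

```bash
python3 -c "
from h import *
go(.4262,-.1061,.12,0.3)
i=cam('top');castings(i);save(i,'t6.png',(90,100,410,250),2.5)"
```

```text
t 27.575 pos [ 0.5621 -0.0552  0.1642] yaw -19.8 tilt [ 0.002 -0.    -1.   ] turn -0.335 shift [ 0.454 -0.167  0.147] w 0.0685 gf 0.0 F [-0.43 -0.76  0.43]
[ 0.4248 -0.1061] 0.3 [0.044, 0.08] [303. 218.] 446.0
[0.4563 0.3966] 1.6 [0.051, 0.089] [123. 204.] 538.5
[0.5575 0.3971] -0.7 [0.092, 0.05] [124. 168.] 531.5
[ 1.0034 -0.5226] -89.6 [0.13, 0.029] [451.  15.] 329.5
[ 1.0064 -0.3018] 88.0 [0.04, 0.194] [373.  13.] 431.0
```

View pics/t6.png

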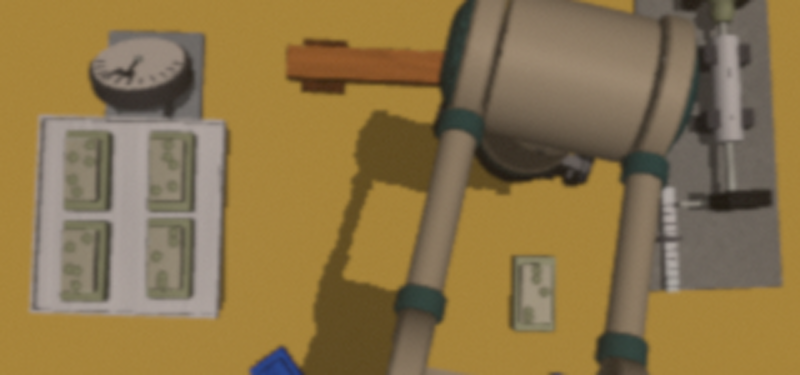

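The last casting is still at (533,292). The pan holds four, and the arm hides the rail casting for now.

apply_moves --xyz '[[0,0,0],[0,0,0],[0.15,-0.06,0],[0.15,-0.055,0],[0.155,-0.052,0.04],[0,0,0.1],[0,0,0],[0,0,0]]' --rot '[[0,0,-0.17],[0,0,-0.165],[0,0,0],[0,0,0],[0,0,0],[0,0,0],[0,0,0],[0,0,0]]' --hand '[0.6,0.6,0.6,0.6,0.6,0.6,0.6,0.6]'

```text
clock: 28.62
position: [0.4264, -0.1055, 0.1219]
ee_rot: [0.001, 0.0, 1.0, -0.0]
contact_force: [0.1, -0.1, -0.6]
width: 0.0685
gripper_force: 0.0
```

```bash
python3 -c "
from h import *
go(.4255,-.1061,.008,0.3)
i=cam('top');castings(i)"
```

```text
t 28.625 pos [ 0.4264 -0.1055  0.1219] yaw -0.1 tilt [ 0.002 -0.001 -1.   ] turn -0.006 shift [ 0.003 -0.002  0.38 ] w 0.0685 gf 0.0 F [ 0.09 -0.14 -0.63]
[-0.0041  0.0712] -89.1 [0.093, 0.045] [237. 374.] 395.5
[ 0.1862 -0.2826] -10.3 [0.175, 0.033] [367. 306.] 679.0
[ 0.2676 -0.09  ] -16.0 [0.172, 0.036] [297. 275.] 685.5
[0.4564 0.3972] -1.0 [0.091, 0.049] [123. 204.] 531.5
[0.5573 0.3981] 1.6 [0.048, 0.09] [124. 168.] 521.0
[ 0.6815 -0.0596] 86.7 [0.046, 0.086] [287. 126.] 449.5
[ 1.0069 -0.3882] -89.6 [0.224, 0.038] [404.  14.] 486.0
[1.0045 0.2044] -89.6 [0.164, 0.035] [196.  13.] 401.5
```

apply_moves --xyz '[[0.003,-0.002,0.17],[0,0,0.15],[0,0,0.06],[0,0,0],[0,0,0],[0,0,0],[0,0,0],[0,0,0]]' --rot '[[0,0,0],[0,0,0],[0,0,0],[0,0,0],[0,0,0],[0,0,0],[0,0,0],[0,0,0]]' --hand '[0.6,0.6,0.6,0.6,-0.5,-0.5,-0.5,-0.5]'

```text
clock: 29.68
position: [0.4259, -0.1062, 0.0081]
ee_rot: [0.002, 0.0, 1.0, -0.001]
contact_force: [0.6, 0.8, 6.5]
width: 0.0446
gripper_force: 51.9
```

apply_moves --xyz '[[0,0,-0.1],[0,0,-0.2],[0,0,-0.1],[0,0,0],[0,0,0],[0,0,0],[0,0,0],[0,0,0]]' --rot '[[0,0,0],[0,0,0],[0,0,0],[0,0,0.17],[0,0,0.17],[0,0,0.17],[0,0,0.17],[0,0,0.17]]' --hand '[-0.5,-0.5,-0.5,-0.5,-0.5,-0.5,-0.5,-0.5]'

```text
clock: 30.68
position: [0.4239, -0.1056, 0.1269]
ee_rot: [0.0, 0.433, 0.901, 0.0]
contact_force: [-0.3, 0.3, -1.2]
width: 0.0444
gripper_force: 52.0
```

apply_moves --xyz '[[0,0,0],[0,0,0],[0,0,0],[0,0,0],[0,0,0],[0,0,0]]' --rot '[[0,0,0.17],[0,0,0.17],[0,0,0.17],[0,0,0.15],[0,0,0],[0,0,0]]' --hand '[-0.5,-0.5,-0.5,-0.5,-0.5,-0.5]'

```text
clock: 31.42
position: [0.4241, -0.1057, 0.1268]
ee_rot: [0.0, 0.71, 0.704, 0.0]
contact_force: [0.3, 0.3, -1.7]
width: 0.0445
gripper_force: 52.0
```

```bash
python3 -c "
from h import *
go(.6795,.082,.126,-91.6)"
```

```text
t 31.425 pos [ 0.4241 -0.1057  0.1268] yaw -90.5 tilt [ 0. -0. -1.] turn 0.019 shift [0.649 0.834 0.003] w 0.0445 gf 52.0 F [ 0.27  0.28 -1.7 ]
```

apply_moves --xyz '[[0.108,0.139,0],[0.108,0.139,0],[0.108,0.139,0],[0.108,0.139,0],[0.108,0.139,0],[0.109,0.139,0],[0,0,0],[0,0,0]]' --rot '[[0,0,0.019],[0,0,0],[0,0,0],[0,0,0],[0,0,0],[0,0,0],[0,0,0],[0,0,0]]' --hand '[-0.5,-0.5,-0.5,-0.5,-0.5,-0.5,-0.5,-0.5]'

```text
clock: 32.42
position: [0.6788, 0.082, 0.1258]
ee_rot: [-0.001, 0.717, 0.697, -0.001]
contact_force: [-1.1, 0.3, -1.4]
width: 0.0443
gripper_force: 52.1
```

```bash
python3 -c "
from h import *
go(.6795,.082,.039,-91.6)"
```

```text
t 32.425 pos [0.6788 0.082  0.1258] yaw -91.7 tilt [-0.002 -0.    -1.   ] turn -0.001 shift [0.    0.002 0.289] w 0.0443 gf 52.1 F [-1.1   0.28 -1.41]
```

apply_moves --xyz '[[0,-0.005,0.1],[0,0,0.1],[0,0,0.06],[0,0,0.022],[0,0,0.006],[0,0,0],[0,0,0],[0,0,0]]' --rot '[[0,0,0],[0,0,0],[0,0,0],[0,0,0],[0,0,0],[0,0,0],[0,0,0],[0,0,0]]' --hand '[-0.5,-0.5,-0.5,-0.5,-0.5,-0.5,-0.5,-0.5]'

```text
clock: 33.42
position: [0.6785, 0.0822, 0.0409]
ee_rot: [0.0, 0.718, 0.696, 0.0]
contact_force: [0.6, -0.6, -1.4]
width: 0.0444
gripper_force: 52.1
```

```bash
python3 -c "
from h import *
go(.6795,.082,.039,-91.6)"
```

```text
t 33.425 pos [0.6785 0.0822 0.0409] yaw -91.7 tilt [ 0.001  0.    -1.   ] turn -0.002 shift [-0.     0.003  0.006] w 0.0444 gf 52.1 F [ 0.62 -0.59 -1.39]
```

apply_moves --xyz '[[0,0.002,0.005],[0,0,0],[0,0,0],[0,0,0],[0,0,0],[0,0,-0.06],[0,0,-0.15],[0,0,-0.2]]' --rot '[[0,0,0],[0,0,0],[0,0,0],[0,0,0],[0,0,0],[0,0,0],[0,0,0],[0,0,0]]' --hand '[-0.5,-0.5,0.5,0.5,0.5,0.5,0.5,0.5]'

```text
clock: 34.42
position: [0.678, 0.082, 0.1627]
ee_rot: [-0.001, 0.718, 0.696, -0.001]
contact_force: [0.9, 0.9, 0.1]
width: 0.0641
gripper_force: 0.0
```

apply_moves --xyz '[[0,-0.2,-0.05],[0,-0.2,0],[0,-0.2,0],[0,-0.2,0],[0,0,0],[0,0,0]]' --rot '[[0,0,0],[0,0,-0.067],[0,0,0],[0,0,0],[0,0,0],[0,0,0]]' --hand '[-0.1,-0.1,-0.1,-0.1,-0.1,-0.1]'

```text
clock: 35.17
position: [0.4401, 0.0811, 0.1783]
ee_rot: [0.001, 0.693, 0.721, 0.002]
contact_force: [1.2, 0.4, 0.2]
width: 0.0385
gripper_force: 0.0
```

```bash
cat >> h.py <<'E'
def stereo(a,pa,b,pb):
    (o1,d1),(o2,d2)=ray(a,*pa),ray(b,*pb); A=np.stack([d1,-d2],1); t=np.linalg.lstsq(A,o2-o1,rcond=None)[0]
    p,q=o1+t[0]*d1,o2+t[1]*d2; return (p+q)/2,np.linalg.norm(p-q)
E
python3 - <<'E'
from h import *
go(.529,-.318,.15,-87.6)
i=cam('top');castings(i); s=cam('scene')
g=i["pixels"].max(2)
for r in range(174,186): print(r,g[r,355:402:1].tolist()) if r%2 else 0
m=np.zeros_like(g); m[170:190,372:405]=(g[170:190,372:405]<45)*255
c=max(cv2.findContours(m,0,1)[0],key=cv2.contourArea); b=cv2.boxPoints(cv2.minAreaRect(c)); print(b, [onz(i,u,v,.099).round(4).tolist() for u,v in b])
A=i["pixels"][165:225,335:405,::-1]; B=s["pixels"][250:310,150:220,::-1]
cv2.imwrite("pics/g1.png",np.hstack([cv2.resize(A,None,fx=5.7,fy=5.7,interpolation=2),cv2.resize(B,None,fx=5.7,fy=5.7,interpolation=2)]))
E
```

```text
t 35.175 pos [0.4401 0.0811 0.1783] yaw -87.7 tilt [ 0.004  0.    -1.   ] turn -0.002 shift [-1.341  0.24   0.094] w 0.0385 gf 0.0 F [1.21 0.38 0.2 ]
[0.4563 0.398 ] 1.6 [0.048, 0.089] [122. 204.] 520.0
[0.5575 0.3975] -0.6 [0.092, 0.049] [124. 168.] 522.5
[ 0.6219 -0.3407] 2.3 [0.064, 0.155] [387. 148.] 511.0
[ 0.6815 -0.0596] 86.7 [0.046, 0.086] [287. 126.] 448.5
[0.685  0.0824] -89.5 [0.082, 0.045] [236. 124.] 439.5
[ 0.7545 -0.3374] 1.9 [0.059, 0.088] [386. 101.] 333.0
[ 1.0167 -0.3189] -89.6 [0.176, 0.058] [379.  10.] 530.0
175 [132, 150, 153, 149, 134, 115, 104, 102, 102, 102, 100, 101, 100, 100, 101, 101, 100, 100, 95, 79, 64, 59, 66, 85, 91, 86, 96, 117, 119, 106, 96, 95, 94, 94, 91, 85, 81, 79, 79, 78, 80, 79, 82, 91, 99, 117, 140]
177 [139, 163, 166, 162, 143, 118, 105, 106, 104, 99, 86, 77, 75, 75, 74, 74, 78, 83, 76, 59, 50, 44, 45, 51, 48, 41, 41, 45, 47, 44, 43, 43, 40, 42, 42, 40, 40, 41, 40, 41, 41, 40, 45, 65, 90, 114, 142]
179 [138, 162, 167, 161, 145, 120, 107, 106, 105, 99, 83, 70, 68, 69, 69, 66, 64, 60, 48, 34, 34, 33, 32, 32, 32, 33, 35, 40, 42, 40, 41, 43, 39,
[... 152 characters left out ...]
 40, 32, 32, 32, 31, 33, 33, 34, 39, 40, 42, 42, 41, 41, 40, 41, 42, 40, 40, 41, 40, 40, 43, 46, 63, 88, 111, 138]
183 [124, 151, 158, 157, 142, 117, 103, 103, 106, 103, 92, 81, 79, 76, 74, 73, 72, 70, 61, 51, 44, 40, 37, 37, 36, 35, 39, 43, 49, 54, 56, 56, 54, 56, 55, 59, 62, 69, 77, 84, 88, 90, 92, 94, 100, 111, 136]
185 [99, 120, 133, 143, 143, 123, 107, 102, 103, 103, 102, 103, 104, 104, 102, 103, 102, 100, 99, 96, 94, 93, 92, 93, 92, 93, 94, 94, 97, 100, 98, 100, 99, 99, 99, 100, 103, 102, 101, 101, 100, 100, 101, 103, 104, 109, 129]
[[374. 177.]
 [397. 177.]
 [397. 183.]
 [374. 183.]] [[0.5334, -0.2767, 0.099], [0.534, -0.3353, 0.099], [0.5187, -0.3352, 0.099], [0.518, -0.2766, 0.099]]
```

View pics/g1.png

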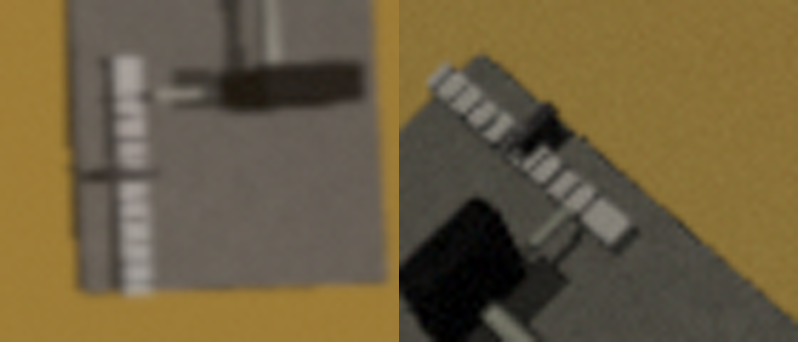

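The top crop puts the handle top at (295,85), the pointer tip at (158,95) and the clip line at (115,173). Both rail castings read as being on the rail. Now I move to the handle.

apply_moves --xyz '[[-0.19,0.034,0.013],[-0.19,0.034,0.013],[-0.19,0.034,0.013],[-0.19,0.034,0.013],[-0.19,0.034,0.013],[-0.19,0.034,0.013],[-0.195,0.03,0.013],[0,0,0]]' --rot '[[0,0,0],[0,0,0],[0,0,0],[0,0,0],[0,0,0],[0,0,0],[0,0,0],[0,0,0]]' --hand '[0,0,0,0,0,0,0,0]' --force 40

```text
clock: 36.28
position: [0.5266, -0.3221, 0.1481]
ee_rot: [0.001, 0.695, 0.719, -0.0]
contact_force: [-0.4, 0.8, 0.0]
width: 0.0427
gripper_force: 0.0
```

```bash
python3 -c "
from h import *
go(.527,-.317,.061,-87.6)"
```

```text
t 36.275 pos [ 0.5266 -0.3221  0.1481] yaw -88.0 tilt [ 0.001 -0.002 -1.   ] turn -0.006 shift [0.017 0.002 0.29 ] w 0.0427 gf 0.0 F [-0.36  0.8   0.04]
```

apply_moves --xyz '[[0.017,0.002,0.1],[0,0,0.1],[0,0,0.085],[0,0,0],[0,0,0],[0,0,0],[0,0,0],[0,0,0]]' --rot '[[0,0,-0.006],[0,0,0],[0,0,0],[0,0,0],[0,0,0],[0,0,0],[0,0,0],[0,0,0]]' --hand '[0,0,0,0,-0.9,-0.9,-0.9,-0.9]' --force 40

```text
clock: 37.28
position: [0.5263, -0.3117, 0.0652]
ee_rot: [0.001, 0.691, 0.723, 0.0]
contact_force: [2.9, 0.5, 3.9]
width: 0.0171
gripper_force: 42.2
```

Run:
```python
from h import *
go(.527,-.317,.061,-87.6)
i=cam('top'); s=cam('scene')
A=i["pixels"][165:225,335:405,::-1]; B=s["pixels"][250:310,150:220,::-1]
cv2.imwrite("pics/g2.png",np.hstack([cv2.resize(A,None,fx=5.7,fy=5.7,interpolation=2),cv2.resize(B,None,fx=5.7,fy=5.7,interpolation=2)]))
# gauge axis in each image, pixel steps for 40 mm
for im in (i,s):
    a=np.array(proj(im,(.528,-.266,.036))); b=np.array(proj(im,(.488,-.2677,.036))); print(a.round(1),b.round(1))
```

```text
t 37.275 pos [ 0.5263 -0.3117  0.0652] yaw -87.4 tilt [ 0.003 -0.001 -1.   ] turn 0.004 shift [-0.018  0.002  0.014] w 0.0171 gf 42.2 F [2.9  0.51 3.92]
[362.4 180.7] [363.1 195.3]
[179.  286.9] [167.5 276.7]
```

apply_moves --xyz '[[0,-0.025,0],[0,-0.025,0],[0,-0.025,0],[0,-0.025,0],[0,0,0],[0,0,0],[0,0,0]]' --rot '[[0,0,0],[0,0,0],[0,0,0],[0,0,0],[0,0,0],[0,0,0],[0,0,0]]' --hand '[-0.9,-0.9,-0.9,-0.9,-0.9,-0.9,-0.9]' --force 60

```text
clock: 38.25
position: [0.4978, -0.3129, 0.0652]
ee_rot: [0.002, 0.691, 0.723, 0.001]
contact_force: [6.8, 2.0, 5.1]
width: 0.017
gripper_force: 59.9
```

Run:
```python
from h import *
go(.527,-.317,.061,-87.6)
i=cam('top'); s=cam('scene')
A=i["pixels"][165:225,335:405,::-1]; B=s["pixels"][250:310,150:220,::-1]
cv2.imwrite("pics/g3.png",np.hstack([cv2.resize(A,None,fx=5.7,fy=5.7,interpolation=2),cv2.resize(B,None,fx=5.7,fy=5.7,interpolation=2)]))
```

```text
t 38.25 pos [ 0.4978 -0.3129  0.0652] yaw -87.4 tilt [ 0.005 -0.001 -1.   ] turn 0.003 shift [-0.018  0.097  0.014] w 0.017 gf 59.9 F [6.79 1.97 5.08]
```

View pics/g3.png

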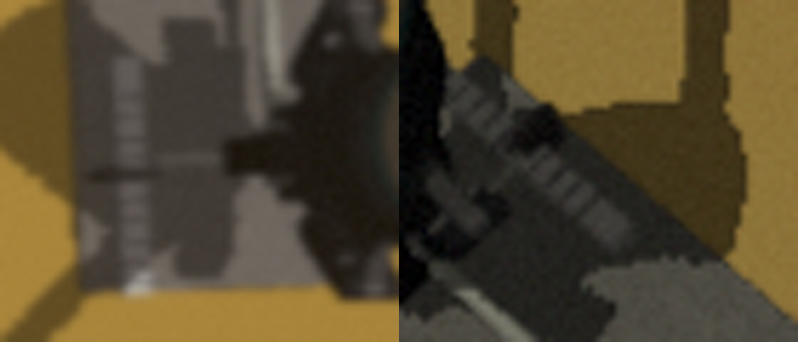

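The top crop shows the pointer at row y≈158 and the clip at y≈174, so about 7 mm remain. I'll measure this to sub-pixel with intensity profiles.

```bash
cat >> h.py <<'E'
def prof(n=4):
    i=None; acc=0
    for _ in range(n): i=cam('top'); acc=acc+i["pixels"].astype(float).sum(2)
    return i,acc/n
def peak(a,r0,r1,c,sign):
    p=sign*a[r0:r1,c]; k=np.arange(r0,r1); b=np.interp(k,[r0,r1-1],[p[0],p[-1]]); w=np.clip(p-b,0,None); w=np.where(w>.25*w.max(),w,0); return (w*k).sum()/w.sum(), w.max()
E
python3 - <<'E'
from h import *
i,a=prof()
for c in range(348,376,2): print(c,a[186:202,c].round(0).astype(int).tolist())
E
```

```text
348 [171, 170, 170, 173, 171, 173, 171, 170, 170, 166, 168, 171, 170, 169, 175, 198]
350 [176, 177, 176, 180, 181, 180, 180, 175, 168, 149, 146, 164, 174, 176, 176, 188]
352 [176, 175, 179, 178, 180, 180, 180, 173, 150, 112, 120, 162, 176, 177, 178, 180]
354 [187, 188, 184, 180, 182, 181, 180, 172, 143, 118, 129, 166, 180, 176, 175, 176]
356 [247, 256, 245, 220, 238, 244, 231, 217, 179, 142, 166, 224, 243, 236, 216, 229]
358 [262, 270, 258, 230, 252, 257, 238, 239, 200, 150, 178, 246, 265, 252, 244, 262]
360 [212, 218, 212, 201, 218, 221, 208, 210, 182, 148, 176, 222, 230, 216, 221, 240]
362 [173, 176, 176, 177, 176, 178, 192, 188, 169, 148, 166, 176, 182, 180, 184, 183]
364 [176, 178, 176, 175, 176, 186, 209, 212, 187, 175, 172, 178, 180, 180, 182, 181]
366 [177, 175, 177, 176, 175, 186, 210, 206, 186, 175, 176, 175, 176, 178, 176, 178]
368 [176, 174, 174, 176, 175, 186, 216, 205, 184, 175, 174, 176, 177, 177, 178, 178]
370 [176, 174, 178, 174, 175, 188, 216, 206, 182, 174, 175, 175, 179, 181, 181, 177]
372 [172, 173, 172, 172, 171, 186, 210, 203, 181, 176, 175, 178, 176, 178, 178, 172]
374 [172, 174, 163, 142, 118, 115, 125, 122, 119, 136, 167, 179, 178, 176, 177, 179]
```

apply_moves --xyz '[[0,-0.008,0],[0,-0.008,0],[0,0,0],[0,0,0]]' --rot '[[0,0,0],[0,0,0],[0,0,0],[0,0,0]]' --hand '[-0.9,-0.9,-0.9,-0.9]'

```text
clock: 39.05
position: [0.4933, -0.3132, 0.0652]
ee_rot: [0.003, 0.691, 0.723, 0.002]
contact_force: [6.9, 2.9, 4.4]
width: 0.0174
gripper_force: 59.9
```

```bash
cat >> h.py <<'E'
def remain():
    i,a=prof()
    P=np.array([[c,peak(a,189,200,c,1)[0]] for c in range(364,373)]); C=np.array([[c,peak(a,192,199,c,-1)[0]] for c in range(351,355)])
    sl=.042; p=(P[:,1]+sl*(P[:,0]-358)).mean(); q=(C[:,1]+sl*(C[:,0]-358)).mean()
    print("ptr",p.round(2),P[:,1].round(2),"clip",q.round(2),C[:,1].round(2),"rem mm",((q-p)*2.74).round(2)); return a
E
python3 - <<'E'
from h import *
a=remain(); go(.527,-.317,.061,-87.6)
for c in (352,356,358,362,364,368,370): print(c,a[189:200,c].round(0).astype(int).tolist())
s=cam('scene')
E
```

```text
ptr 194.38 [194.03 194.01 194.01 193.99 193.98 194.   193.91 193.86 193.88] clip 194.98 [195.42 195.18 195.15 195.08] rem mm 1.63
t 39.25 pos [ 0.4933 -0.3132  0.0652] yaw -87.4 tilt [ 0.006 -0.001 -1.   ] turn 0.003 shift [-0.017  0.112  0.014] w 0.0176 gf 59.9 F [7.31 2.25 4.83]
352 [177, 180, 180, 178, 170, 148, 114, 120, 161, 176, 176]
356 [217, 237, 243, 230, 215, 176, 139, 165, 223, 241, 234]
358 [230, 252, 256, 235, 238, 197, 146, 176, 245, 262, 249]
362 [176, 176, 172, 172, 177, 174, 156, 165, 177, 179, 180]
364 [176, 173, 172, 178, 192, 213, 195, 178, 176, 179, 181]
368 [174, 174, 174, 180, 200, 214, 198, 178, 171, 175, 176]
370 [173, 174, 172, 177, 198, 212, 192, 175, 172, 178, 178]
```

apply_moves --xyz '[[0,-0.006,0],[0,0,0],[0,0,0]]' --rot '[[0,0,0],[0,0,0],[0,0,0]]' --hand '[-0.9,-0.9,-0.9]'

```text
clock: 39.67
position: [0.4916, -0.3132, 0.0652]
ee_rot: [0.003, 0.691, 0.723, 0.002]
contact_force: [8.3, 2.3, 4.1]
width: 0.0167
gripper_force: 59.9
```

```bash
sed -i 's/sl=.042/sl=.03/' h.py
python3 - <<'E'
from h import *
a=remain(); go(.527,-.317,.061,-87.6)
for c in (352,362,366,370): print(c,a[189:200,c].round(0).astype(int).tolist())
E
```

```text
ptr 194.97 [194.61 194.77 194.82 194.79 194.76 194.69 194.31 194.5  194.75] clip 195.06 [195.27 195.2  195.33 195.1 ] rem mm 0.25
t 39.875 pos [ 0.4916 -0.3132  0.0652] yaw -87.4 tilt [ 0.006 -0.001 -1.   ] turn 0.003 shift [-0.017  0.117  0.014] w 0.0173 gf 59.9 F [7.76 2.65 4.8 ]
352 [178, 180, 180, 176, 171, 147, 110, 116, 160, 173, 176]
362 [176, 175, 177, 177, 176, 171, 157, 167, 176, 180, 178]
366 [174, 174, 175, 174, 182, 203, 214, 190, 178, 176, 177]
370 [171, 172, 172, 176, 184, 210, 211, 184, 173, 178, 178]
```

The pointer is level with the clip to within about 0.3 mm. I'll hold it there.

apply_moves --xyz '[[0,0,0],[0,0,0],[0,0,0],[0,0,0],[0,0,0],[0,0,0],[0,0,0],[0,0,0]]' --rot '[[0,0,0],[0,0,0],[0,0,0],[0,0,0],[0,0,0],[0,0,0],[0,0,0],[0,0,0]]' --hand '[-0.9,-0.9,-0.9,-0.9,-0.9,-0.9,-0.9,-0.9]'

```text
clock: 40.88
position: [0.4916, -0.3133, 0.0652]
ee_rot: [0.003, 0.691, 0.723, 0.002]
contact_force: [7.4, 3.2, 4.9]
width: 0.0172
gripper_force: 59.9
```

apply_moves --xyz '[[0,0,0],[0,0,0],[0,0,0],[0,0,0],[0,0,0],[0,0,0],[0,0,0],[0,0,0]]' --rot '[[0,0,0],[0,0,0],[0,0,0],[0,0,0],[0,0,0],[0,0,0],[0,0,0],[0,0,0]]' --hand '[-0.9,-0.9,-0.9,-0.9,-0.9,-0.9,-0.9,-0.9]'

```text
clock: 41.88
position: [0.4916, -0.3133, 0.0652]
ee_rot: [0.003, 0.691, 0.723, 0.002]
contact_force: [7.4, 3.0, 5.5]
width: 0.0173
gripper_force: 59.9
```

apply_moves --xyz '[[0,0,0],[0,0,0],[0,0,0],[0,0,0],[0,0,0],[0,0,0],[0,0,0],[0,0,0]]' --rot '[[0,0,0],[0,0,0],[0,0,0],[0,0,0],[0,0,0],[0,0,0],[0,0,0],[0,0,0]]' --hand '[-0.9,-0.9,-0.9,-0.9,-0.9,-0.9,-0.9,-0.9]'

```text
clock: 42.88
position: [0.4916, -0.3132, 0.0652]
ee_rot: [0.003, 0.691, 0.723, 0.002]
contact_force: [7.1, 3.5, 4.2]
width: 0.0173
gripper_force: 59.9
```

apply_moves --xyz '[[0,0,0],[0,0,0],[0,0,0],[0,0,0],[0,0,0],[0,0,0],[0,0,0],[0,0,0]]' --rot '[[0,0,0],[0,0,0],[0,0,0],[0,0,0],[0,0,0],[0,0,0],[0,0,0],[0,0,0]]' --hand '[-0.9,-0.9,-0.9,-0.9,-0.9,-0.9,-0.9,-0.9]'

```text
clock: 43.88
position: [0.4916, -0.3133, 0.0652]
ee_rot: [0.003, 0.691, 0.723, 0.002]
contact_force: [8.7, 2.3, 4.9]
width: 0.0174
gripper_force: 59.9
```

Run:
```python
from h import *
remain(); go(.527,-.317,.061,-87.6)
```

```text
ptr 194.94 [194.8  194.77 194.61 194.79 194.53 194.52 194.53 194.49 194.73] clip 195.01 [195.22 195.22 195.16 195.11] rem mm 0.19
t 44.075 pos [ 0.4916 -0.3133  0.0652] yaw -87.4 tilt [ 0.006 -0.001 -1.   ] turn 0.003 shift [-0.017  0.117  0.014] w 0.0176 gf 59.9 F [7.65 3.42 4.53]
```

apply_moves --xyz '[[0,0.03,0],[0,0.03,0],[0,0.03,0],[0,0.024,0],[0,0,0],[0,0,0],[0,0,0],[0,0,0]]' --rot '[[0,0,0],[0,0,0],[0,0,0],[0,0,0],[0,0,0],[0,0,0],[0,0,0],[0,0,0]]' --hand '[-0.9,-0.9,-0.9,-0.9,-0.9,0,0,0]'

```text
clock: 45.08
position: [0.5221, -0.3113, 0.0634]
ee_rot: [-0.001, 0.691, 0.723, -0.0]
contact_force: [-0.2, 0.3, -0.5]
width: 0.043
gripper_force: 0.0
```

apply_moves --xyz '[[0,0,0],[0,0,-0.08],[0,0,-0.15],[0,0,-0.2],[0,-0.2,0],[0,-0.2,0],[0.1,-0.15,0],[0,0,0]]' --rot '[[0,0,0],[0,0,0],[0,0,0],[0,0,0],[0,0,0],[0,0,0],[0,0,0],[0,0,0]]' --hand '[0.1,0.1,0.1,0.1,0.1,0.1,0.1,0.1]'

```text
clock: 46.08
position: [0.3527, -0.2861, 0.1925]
ee_rot: [-0.002, 0.691, 0.722, 0.0]
contact_force: [-0.3, -1.6, -0.4]
width: 0.0469
gripper_force: 0.0
```

Run:
```python
from h import *
go(.527,-.317,.061,-87.6)
i=cam('top'); castings(i); s=cam('scene'); g=i["pixels"].sum(2).astype(int)
print(g[174:200,366].tolist())
A=cv2.resize(i["pixels"][95:250,90:410,::-1],None,fx=2.2,fy=2.2,interpolation=2); B=cv2.resize(s["pixels"][100:205,270:410,::-1],None,fx=2.4,fy=2.4,interpolation=2)
C=cv2.resize(s["pixels"][200:305,150:345,::-1],None,fx=2.0,fy=2.4,interpolation=2)
D=np.hstack([B,C])[:,:A.shape[1]]; D=cv2.copyMakeBorder(D,0,0,0,A.shape[1]-D.shape[1],0)
cv2.imwrite("pics/fin.png",np.vstack([A,D])); print(np.vstack([A,D]).shape)
```

```text
t 46.075 pos [ 0.3527 -0.2861  0.1925] yaw -87.5 tilt [-0.003  0.003 -1.   ] turn 0.002 shift [-0.127  0.576  0.438] w 0.0469 gf 0.0 F [-0.31 -1.61 -0.4 ]
[0.4563 0.3974] -1.0 [0.091, 0.049] [123. 204.] 528.0
[0.5576 0.3974] -0.6 [0.092, 0.049] [124. 168.] 523.5
[ 0.6053 -0.3412] 2.7 [0.064, 0.117] [388. 154.] 472.0
[ 0.6815 -0.0596] 86.7 [0.046, 0.086] [287. 126.] 449.5
[0.685 0.081] -89.5 [0.085, 0.045] [237. 124.] 443.5
[ 0.7347 -0.3378] 2.7 [0.059, 0.128] [386. 108.] 438.0
[1.0043 0.2288] -89.6 [0.195, 0.035] [187.  13.] 421.0
[285, 290, 273, 219, 189, 195, 280, 363, 293, 233, 272, 292, 294, 297, 294, 293, 295, 294, 294, 294, 295, 295, 293, 296, 299, 301]
(593, 704, 3)
```

View pics/fin.png

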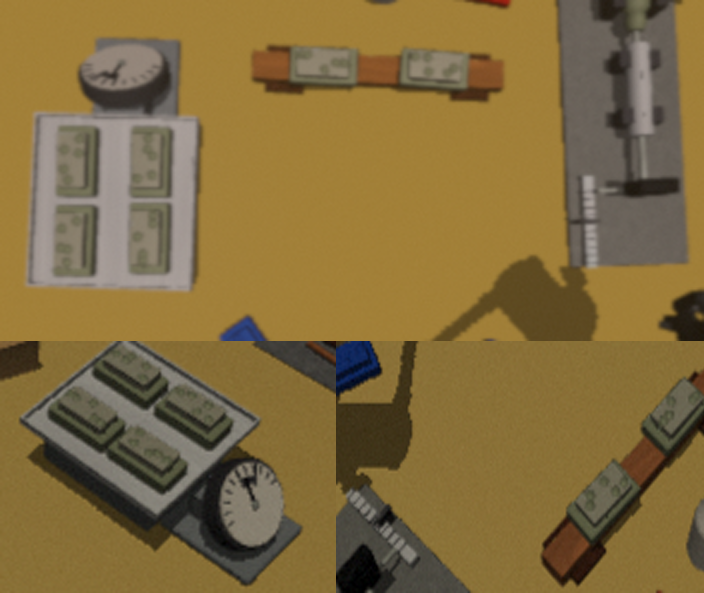

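The final picture shows four castings in the pan with the needle inside the band, and two flat on the rail at (323,65) and (433,70). The pointer is back home at row 181.

```bash
python3 -c "
from rig import job; print(job.sign_off())"
```

```text
the job is handed in; nothing more can be done
None
```

The job is handed in: four castings are in the pan with the needle inside the band, the gauge was held at the clip for about 4 s and let fully home, and the two leftover castings are on the rail.

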